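# Open the soil sample jar

## Task

Unscrew the blue cap from the amber sample jar that is clamped in the orange block: turn it anticlockwise, regrasping as often as needed, until the thread lets go, without forcing it off, and lift it clear of the neck. Then lower it, upright with its open side down, onto the floor of the square green tray before you let go of it, and leave it standing flat there. Leave the other things on the bench alone.

Things in the scene. Friction and masses are not known exactly. Their poses are not given: they have to be found in the camera images.
- cap: Blue ribbed screw cap, round, 60 mm diameter, 36 mm tall, about 80 g, white stripe on its flat top. Origin at the centre of its lower (open) edge, z up through the top. Grip its skirt at any yaw. Screwed finger-loose on the jar; anticlockwise seen from above screws it up and off. It lets go after 1.35 to 1.7 turns, risen about 12 mm; until then the thread blocks an upward pull.
- jar: Amber jar, 80 mm diameter, white label band, fixed: it does not turn or lift. Origin at the centre of its underside, 22 mm above the bench; z up, along the thread axis. Its shoulder ends 84 mm above its origin. At the start the cap's lower edge is about 91 to 94 mm and its top 127 to 130 mm above the jar's origin.
- jar_mouth (a point): Centre of the jar's mouth: top of the white threaded neck, 120 mm above the jar's origin, 40 mm diameter, 48 mm over the thread. Right-handed thread, 8 mm rise per turn, about 2.6 mm axial play. The cap is clear once its lower edge is above this point.
- holder: Orange clamp block, 130 x 130 mm, 62 mm high, fixed to the bench, holding the jar at its centre. Origin at the centre of its underside, z up.
- tray: Square green tray, 160 x 160 mm outside, 4 mm walls, 16 mm high, fixed to the bench. Origin at the centre of its underside, z up; its inner floor is 4 mm above the origin.
- red_cap: Bystander: a red cap, 60 mm diameter, 30 mm tall, loose on the bench. Origin at the centre of its underside.
- tin_a: Bystander: open steel tin, 70 mm diameter, 45 mm tall, loose. Origin at the centre of its underside.
- tin_b: Bystander: open steel tin like tin_a.
- marker: Bystander: black marker pen, 140 mm long, lying on the bench. Origin under its middle.
Things that resemble listed ones, but are neither listed nor needed, are in the scene too. Of the things like the cap, leave any that is yellow; of the rest the smaller one is meant.

How it is judged:
On the way, in this order (a step that is already met when the one before it is completed fails the run):
1. the cap has been screwed up the thread by 6 mm or more while still on the neck (z of cap in the frame of jar between 0.1 and 0.118 m and horizontal distance between cap and jar below 0.008 m), for 0.1 s.
2. the cap is lifted clear above the neck (z of cap in the frame of jar above 0.125 m), for 0.1 s.
3. the cap, still held, is set on the tray floor, upright (horizontal distance between cap and tray below 0.065 m and height (world z) of cap below 0.01 m and angle between cap's own z axis and vertical below 0.2 rad and contact force between the fingers and cap above 0.5 N), for 0.1 s.
At the end, for the whole second after the job is handed in: The blue cap stands flat (within 0.1 rad of upright, open side down) and at rest on the tray's floor, inside the walls (its centre within 50 mm of the tray's centre along each side) (x of cap in the frame of tray between -0.05 and 0.05 m and y of cap in the frame of tray between -0.05 and 0.05 m and height (world z) of cap below 0.008 m and angle between cap's own z axis and vertical below 0.1 rad and linear speed of cap below 0.02 m/s); the robot touches nothing.
It fails at once if the cap is forced: more than 60 N between cap and jar (contact force between cap and jar above 60 N).
It fails at once if a bystander is moved more than 20 mm (distance of any of red_cap, tin_a, tin_b, marker from where it was at the start of the episode above 0.02 m).
It also fails if it takes over 72 s, if anything falls off the work surface, if the arm or the gripper's body presses on something with over 40 N, if the wrist force passes 120 N, or if a joint passes its speed limit or range.

## Robot

A 6-joint arm with a two-finger parallel gripper is mounted at the origin on the work surface. World frame = base frame: x ahead of the robot, y to its left, z up, the work surface at z = 0. Lengths are in m, angles in rad, forces in N, time in s.
With the tool pointing down it reaches from about 0.3 to 0.875 m from the base axis. Payload 6.4 kg.
Tool frame: the origin (TCP) lies between the finger pads; the fingertips stand 11 mm ahead of it and the grasp point (between the pads) lies 8 mm behind it (ctrl.tcp_to_tips is the y of the fingertips in the tool frame, in m); y points along the fingers, x is the direction in which the jaws open and shut, and the axes are right-handed (so a half turn about y gives the same grasp; the last joint's range is limited). The gripper opens to 85 mm and grips with 20 to 120 N. Pads are 22 mm wide; open, the fingers measure 114 mm over their backs; the gripper's body (76 mm by 85 mm) begins 54 mm behind the grasp point. The pads swing forward as they close: fully open they stand 13 mm farther back than shut.
Start: joints at [-1.472, 0.181, 1.607, -0, 1.354, -0.206], TCP at [0.173, -0.549, 0.242] pointing down, gripper open.
Joint ranges: [-2.99, 2.99], [-0.89, 2.07], [0.3, 2.58], [-1.14, 4.28], [0, 2.63], [-3.12, 3.12]. Speed limits (rad/s): [2.57, 2.57, 3.01, 3.14, 3.14, 3.14].

## Interface

Orientations are given as a unit quaternion [w, x, y, z].
In Python, from bench import ctrl gives the robot as it stands.
- The arm moves only by the tool apply_moves, never from a script. Its argument "plan" is text: rows parted by semicolons, each of 7 numbers parted by spaces: the shift along the tool's x, y, z each as a share of 0.05 m, from -1 to 1, then the turn, a rotation vector about the tool's x, y, z each as a share of 0.12 rad, from -1 to 1, then the opening, from 0 (shut) to 1 (fully open). In form: dx dy dz wx wy wz claw; .... A call has exactly 5 rows; each row shifts and turns the commanded pose from where the row before left it, along the tool's axes as they then stand; what a row does not reach is not made up. A row lasts 1/10 s, in which the tool goes at most 50 mm and 8.59 degrees, less where a joint would pass 70% of its speed; a pose out of reach is approached as far as the arm can. A call with a number of a shift or a turn outside -1 to 1 is refused whole. A call with a gripper value outside its range is refused whole. The fingers move at their own pace and stop on an object; the grip force is fixed at half the most. Time passes only in rows, so rows that do not move let the fingers close, or fill a call up. It gives the time, the measured TCP pose, the force and the opening at its end, in the units of the state.
- ctrl.get_obs(): the state, without advancing time (a new reading comes with each control period).
- ctrl.camera(name): name is "scene" or "top" or "wrist"; returns the picture (420x560x3 uint8, red, green, blue); there is no depth.
- ctrl.get_calibration(name): a dict with "intrinsics" (3x3 intrinsics, pixels), "R" (3x3) and "t" (3): a world point X has camera coordinates R X + t. Camera axes: x right, y down, z forward; pixel columns grow to the right and rows downward; lengths in m; the calibration is good to about 2 mm. The wrist camera is an equidistant fisheye: a pixel r from the principal point sees the ray r / f radians off the axis. A picture is of the moment at which its call begins: read the wrist's pose just before it. get_calibration takes no time and is no camera call; for the wrist camera it gives the pose at the moment of the call.
- ctrl.hand_in(): hands the job in, once; it reports no verdict.
Trained networks look in the newest picture that a camera, given by its name, has taken for a name from the list of things; names that differ only in an ending like _2 or _b are one class to them, and where a whole thing is asked for, a point or a joint stands for the part that bears it (a point fixed in the world has none). Each returns a list of dicts, best first, with "score" (0 to 1); they miss things now and then, are a little off and sometimes report something else, mostly with a low value. They report only what shows in the picture. A call takes as long as a camera call. They do not tell look-alikes from the thing itself.
- ctrl.recognise(camera, target): "point" ([x, y, z] in m, in world coordinates, good to about 4 mm: the middle of the surface that is visible of it).
The state is a dict: "time_s": time; "q": joint angles; "dq": joint speeds; "joint_efforts": joint torques, N m; "eef_pos": TCP position; "eef_rot": TCP orientation; "wrist_force": force on the tool from outside, world axes, zero at the start; "torque": the same for the moment, N m; "opening": opening from 0.0 (shut) to 1.0 (fully open).
Only numpy, scipy, OpenCV 4.12 (cv2) and the standard library are available. Lean on these libraries where they do the work, as an engineer would, in place of code of your own. Each camera call takes 0.05 s, during which the arm holds its last target.

## Working session

There is one attempt and no reset: what is moved stays moved. The work goes in short steps, Python scripts to look and compute and a tool call to move; the robot and the scene stay as the last step left them, time stands still between calls to the robot, and variables do not carry over. Pictures are saved under pics/ and viewed, and the job is handed in when it is done.

Besides the shell and the picture viewer there is one more tool, called after "Call:" in YAML: its name, and indented under it one key for each argument. apply_moves: Moves the arm, as the interface text tells. Shift numbers are shares of 0.05 m and turn numbers shares of 0.12 rad, none past 1 either way. Its arguments: {"type":"object","properties":{"plan":{"type":"string"}},"required":["plan"]}

```bash
ls; mkdir -p pics; python3 - <<'E'
from bench import ctrl
import cv2
print(ctrl.get_obs())
for n in ["scene","top"]:
    im=ctrl.camera(n); cv2.imwrite(f"pics/{n}0.png",im[:,:,::-1])
    c=ctrl.get_calibration(n); print(n,c)
    for t in ["cap","jar","tray","holder"]:
        for d in ctrl.recognise(n,t)[:4]: print(n,t,d)
print(ctrl.tcp_to_tips, ctrl.get_obs()["time_s"])
E
```

```text
pics
{'time_s': 0.0, 'q': array([-1.47230164e+00,  1.81518825e-01,  1.60803280e+00, -1.66143376e-05,
        1.35376895e+00, -2.06323664e-01]), 'dq': array([ 8.70018888e-04,  2.87172686e-04, -2.63830498e-05,  2.47359236e-04,
        3.33270949e-04, -7.99183760e-04]), 'joint_efforts': array([-4.40492313e-04, -4.44876373e+01, -3.51337552e+01, -2.23522425e-04,
        9.15024604e-03, -3.37586556e-06]), 'eef_pos': array([ 0.17251395, -0.54794877,  0.24138464]), 'eef_rot': array([ 0.57056534, -0.56966374,  0.41870535, -0.41788066]), 'wrist_force': array([ 0.48652289,  1.53299214, -1.21879105]), 'torque': array([ 0.01671687, -0.03902801,  0.03106097]), 'opening': 0.9989945910879318}
scene {'intrinsics': array([[403.24425416,   0.        , 282.2552862 ],
       [  0.        , 403.24425416, 207.8475202 ],
       [  0.        ,   0.        ,   1.        ]]), 'R': array([[-0.19112259,  0.9814449 ,  0.01542905],
       [ 0.68753441,  0.14507317, -0.71151262],
       [-0.70054877, -0.12537813, -0.70250391]]), 't': array([ 0.14102914, -0.28523497,  1.38394133])}
scene cap {'point': [0.509, -0.214
[... 511 characters left out ...]
    , 272.15960015],
       [  0.        , 489.64655768, 206.84925871],
       [  0.        ,   0.        ,   1.        ]]), 'R': array([[ 0.00318896, -0.99996198, -0.00811623],
       [-0.99705353, -0.00255742, -0.07666624],
       [ 0.07664257,  0.0083368 , -0.99702378]]), 't': array([-0.02721732,  0.56645942,  1.31957115])}
top cap {'point': [0.3458, -0.1084, 0.0536], 'score': 0.72}
top cap {'point': [0.4955, -0.2223, 0.1543], 'score': 0.63}
top cap {'point': [0.4517, -0.3819, 0.0486], 'score': 0.62}
top jar {'point': [0.4911, -0.1963, 0.0926], 'score': 0.53}
top tray {'point': [0.486, 0.1983, 0.0066], 'score': 0.63}
top holder {'point': [0.4905, -0.2048, 0.0225], 'score': 0.65}
0.011 0.5
```

View pics/scene0.png

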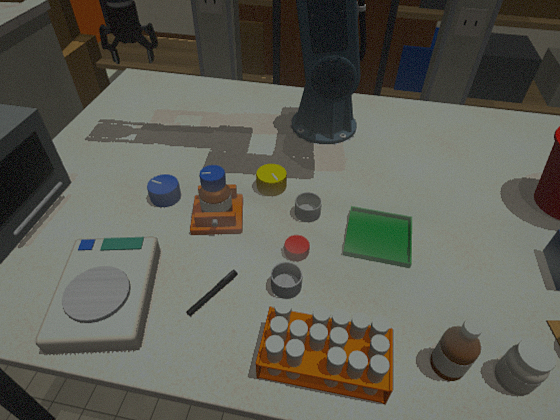

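View pics/top0.png

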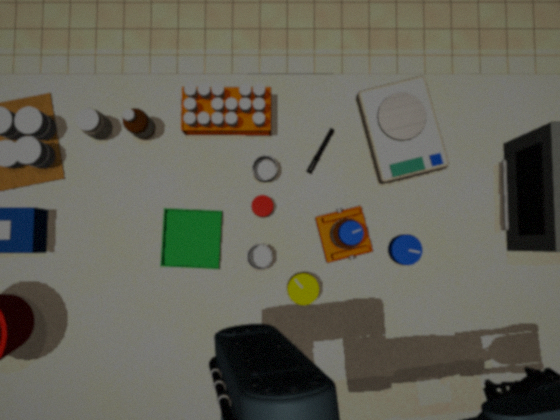

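The cap on the jar is at scene (213,178) and top (350,233). The larger blue look-alike at top (405,248) and the yellow one at (304,288) are to be left. The tray is at top (192,238). Next I measure the cap and tray more accurately.

```bash
cat > h.py <<'E'
import numpy as np, cv2, sys
from bench import ctrl
def toplane(cam,uv,z):
    c=ctrl.get_calibration(cam);K=c["intrinsics"];R=c["R"];t=c["t"]
    uv=np.atleast_2d(np.asarray(uv,float))
    p=(uv-K[:2,2])/K[0,0]
    if cam=="wrist":
        r=np.linalg.norm(p,axis=1,keepdims=True); d=np.hstack([p/np.maximum(r,1e-9)*np.sin(r),np.cos(r)])
    else: d=np.hstack([p,np.ones((len(p),1))])
    d=d@R; C=-R.T@t
    return C+d*((z-C[2])/d[:,2])[:,None]
def proj(cam,X):
    c=ctrl.get_calibration(cam);K=c["intrinsics"];R=c["R"];t=c["t"]
    x=np.atleast_2d(X)@R.T+t
    if cam=="wrist":
        rr=np.linalg.norm(x[:,:2],axis=1,keepdims=True); th=np.arctan2(rr,x[:,2:]); p=x[:,:2]/np.maximum(rr,1e-9)*th
    else: p=x[:,:2]/x[:,2:]
    return p*K[0,0]+K[:2,2]
def circ(P):
    A=np.c_[2*P[:,:2],np.ones(len(P))]; s=np.linalg.lstsq(A,(P[:,:2]**2).sum(1),rcond=None)[0]
    return s[:2],np.sqrt(s[2]+s[0]**2+s[1]**2)
def circ_center(cam,c,r,z): # projected circle
    a=np.linspace(0,2*np.pi,72); return proj(cam,np.c_[c[0]+r*np.cos(a),c[1]+r*np.sin(a),np.full(72,z)])
E
python3 - <<'E'
from h import *
for n,box in [("top",(325,210,380,258)),("scene",(190,155,235,200))]:
    im=cv2.imread(f"pics/{n}0.png"); hsv=cv2.cvtColor(im,cv2.COLOR_BGR2HSV)
    x0,y0,x1,y1=box
    cr=im[y0:y1,x0:x1]; cv2.imwrite(f"pics/{n}_crop.png",cv2.resize(cr,None,fx=10,fy=10,interpolation=cv2.INTER_NEAREST))
im=cv2.imread("pics/top0.png"); hsv=cv2.cvtColor(im,cv2.COLOR_BGR2HSV)
m=cv2.inRange(hsv,(45,80,40),(80,255,255)); n,l,s,c=cv2.connectedComponentsWithStats(m)
i=1+np.argmax(s[1:,4]); print(s[i],c[i]); 
cnt=cv2.findContours((l==i).astype(np.uint8),0,1)[0][0]; r=cv2.minAreaRect(cnt); print(r)
print(toplane("top",[r[0]],0.012), toplane("top",cv2.boxPoints(r),0.016))
# model masks cap centre scan in top
E
```

```text
[ 161  209   61   60 3402] [191.06554968 238.31128748]
((191.06234741210938, 238.25311279296875), (58.8764533996582, 58.22726058959961), 2.8624050617218018)
[[0.48012003 0.19716184 0.012     ]] [[0.40458252 0.27963536 0.016     ]
 [0.56383115 0.2749129  0.016     ]
 [0.55613751 0.11266285 0.016     ]
 [0.3971854  0.11883959 0.016     ]]
```

View pics/top_crop.png

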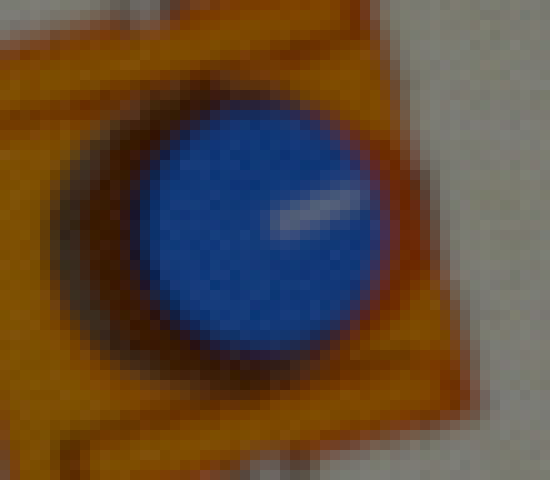

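View pics/scene_crop.png

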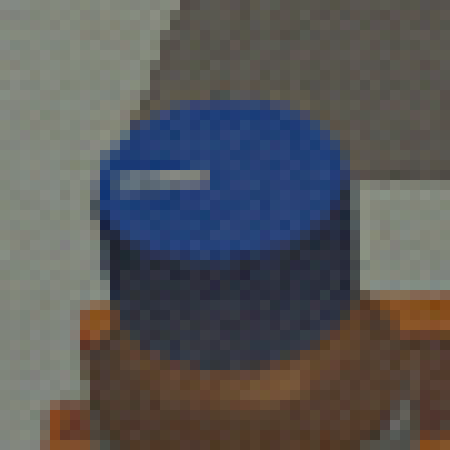

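```bash
python3 - <<'E'
from h import *
z=0.1505
print(toplane("top",[[350.9,232.4]],z),toplane("scene",[[211.8,172.5]],z))
for n,off,box in [("top",(325,210),0),("scene",(190,155),0)]:
    im=cv2.imread(f"pics/{n}0.png")
    x0,y0=off
    h=cv2.cvtColor(im,cv2.COLOR_BGR2HSV)
    m=cv2.inRange(h,(100,120,90 if n=="scene" else 60),(130,255,255))[y0:y0+48,x0:x0+50]
    m=cv2.morphologyEx(m,cv2.MORPH_CLOSE,np.ones((5,5)))
    c=max(cv2.findContours(m,0,1)[0],key=cv2.contourArea); e=cv2.fitEllipse(cv2.convexHull(c)); uv=np.array(e[0])+off; print(n,uv,e[1],toplane(n,[uv],z))
E
```

```text
[[ 0.49403367 -0.22073593  0.1505    ]] [[ 0.49483952 -0.22045863  0.1505    ]]
top [350.26145935 232.57371521] (23.7939395904541, 24.194259643554688) [[ 0.49360172 -0.21916193  0.1505    ]]
scene [211.59932518 172.50795174] (15.361090660095215, 24.682483673095703) [[ 0.49496732 -0.22091433  0.1505    ]]
```

```bash
cat >> h.py <<'E'
from scipy.spatial.transform import Rotation as Ro
def axes():
    o=ctrl.get_obs(); w,x,y,z=o["eef_rot"]; return o,Ro.from_quat([x,y,z,w]).as_matrix()
def delta(target):
    o,M=axes(); d=M.T@(np.array(target)-o["eef_pos"])/0.05
    yaw=np.degrees(np.arctan2(M[1,0],M[0,0]))
    tilt=M.T@np.cross(M[:,1],[0,0,-1])/0.12
    print("pos",o["eef_pos"].round(4),"yawx",yaw.round(2),"tool d shares",d.round(3),"tilt fix shares",tilt.round(3))
    print("q",o["q"].round(3),"open",round(o["opening"],3),"F",o["wrist_force"].round(1),"t",round(o["time_s"],2))
E
python3 -c "
from h import *
print(axes()[1].round(3)); delta([0.494,-0.2205,0.25])"
```

```text
[[ 0.3   -0.     0.954]
 [-0.954  0.     0.3  ]
 [-0.    -1.     0.   ]]
pos [ 0.1726 -0.5485  0.2422] yawx -72.54 tool d shares [-4.328 -0.154  8.101] tilt fix shares [-0.     0.    -0.001]
q [-1.472  0.181  1.607 -0.     1.354 -0.206] open 1.0 F [-0.1 -0.5  0.3] t 0.5
```

Call:
apply_moves:
  plan: "-0.43 -0.02 0.81 0 0 0 1;-0.43 -0.02 0.81 0 0 0 1;-0.43 -0.02 0.81 0 0 0 1;-0.43 -0.02 0.81 0 0 0 1;-0.43 -0.02 0.81 0 0 0 1"

```text
time_s: 1.0
eef_pos: [0.3345, -0.3838, 0.2475]
eef_rot: [-0.57, 0.57, -0.418, 0.419]
wrist_force: [0.4, -0.4, -0.5]
opening: 1.002
```

Call:
apply_moves:
  plan: "-0.43 -0.02 0.81 0 0 0 1;-0.43 -0.02 0.81 0 0 0 1;-0.43 -0.02 0.81 0 0 0 1;-0.43 -0.02 0.81 0 0 0 1;-0.4 0 0.75 0 0 0 1"

```text
time_s: 1.5
eef_pos: [0.4933, -0.2225, 0.2517]
eef_rot: [0.57, -0.57, 0.418, -0.419]
wrist_force: [0.3, -0.8, -0.3]
opening: 1.001
```

Call:
apply_moves:
  plan: "0 0 0 0 1 0 1;0 0 0 0 1 0 1;0 0 0 0 1 0 1;0 0 0 0 1 0 1;0 0 0 0 1 0 1"

```text
time_s: 2.0
eef_pos: [0.492, -0.2241, 0.2513]
eef_rot: [-0.42, 0.42, -0.569, 0.569]
wrist_force: [0.1, -0.2, -0.0]
opening: 1.002
```

```bash
python3 -c "
from h import *
delta([0.494,-0.2205,0.20])
im=ctrl.camera('wrist'); cv2.imwrite('pics/w1.png',im[:,:,::-1]); print(ctrl.get_calibration('wrist')); print(ctrl.recognise('wrist','cap'))"
```

```text
pos [ 0.492  -0.2241  0.2513] yawx -107.18 tool d shares [-0.08   1.026  0.016] tilt fix shares [-0.  0.  0.]
q [-0.647  0.096  1.684  0.     1.362  1.224] open 1.002 F [ 0.1 -0.2 -0. ] t 2.0
{'intrinsics': array([[325.1922621 ,   0.        , 282.44019206],
       [  0.        , 325.1922621 , 219.16133265],
       [  0.        ,   0.        ,   1.        ]]), 'R': array([[-0.3012956 , -0.95353011, -0.00113279],
       [-0.90465256,  0.28547543,  0.31639772],
       [-0.30137137,  0.09635402, -0.94862595]]), 't': array([-0.06376411,  0.46466081,  0.55921247])}
[{'point': [0.4994, -0.2237, 0.1533], 'score': 0.83}, {'point': [0.4596, -0.3791, 0.0476], 'score': 0.79}, {'point': [0.3607, -0.1176, 0.0445], 'score': 0.77}]
```

View pics/w1.png

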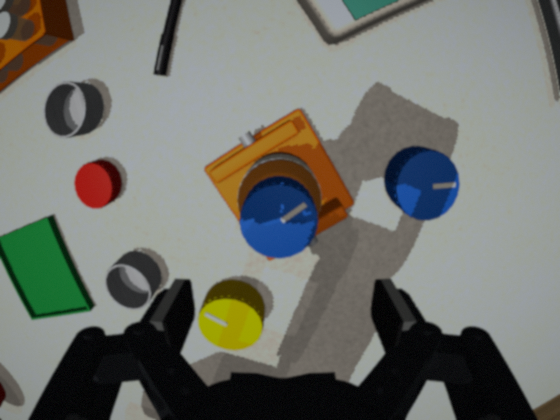

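Wrist view: cap top at about (280,217), look-alikes at (425,183) and (233,313), tray at left (45,265). The cap on the jar is well isolated.

```bash
cat >> h.py <<'E'
def fitcap(png,box,z,vmin=110):
    im=cv2.imread(png); h=cv2.cvtColor(im,cv2.COLOR_BGR2HSV); x0,y0,x1,y1=box
    m=cv2.inRange(h,(100,120,vmin),(130,255,255)); k=np.zeros_like(m); k[y0:y1,x0:x1]=m[y0:y1,x0:x1]
    k=cv2.morphologyEx(k,cv2.MORPH_CLOSE,np.ones((9,9)))
    c=cv2.convexHull(max(cv2.findContours(k,0,1)[0],key=cv2.contourArea))[:,0]
    # remove skirt bias: fit circle in plane
    P=toplane("wrist",c,z); print(circ(P), c.min(0),c.max(0)); return c
E
python3 -c "
from h import *
h=cv2.cvtColor(cv2.imread('pics/w1.png'),cv2.COLOR_BGR2HSV); print(h[170:260:6,270])
for v in (60,90,120): fitcap('pics/w1.png',(225,160,330,265),0.1505,v)
im=cv2.imread('pics/w1.png'); 
a=np.linspace(0,6.28,100)
for p in proj('wrist',np.c_[0.494+.03*np.cos(a),-.2205+.03*np.sin(a),0*a+.1505]): cv2.circle(im,tuple(int(round(v)) for v in p),0,(0,255,255),-1)
cv2.imwrite('pics/w1o.png',cv2.resize(im[150:270,210:350],None,fx=5,fy=5))
"
```

```text
[[ 15 215  82]
 [ 11 171  82]
 [110 229  49]
 [109 206  98]
 [108 216  97]
 [108 206  98]
 [109 213  97]
 [108 222  94]
 [108 218  96]
 [108 205 158]
 [109 205 149]
 [108 205 148]
 [108 210 146]
 [108 211 146]
 [108 209 145]]
(array([ 0.49532909, -0.22027659]), np.float64(0.02973963736650215)) [240 181] [316 257]
(array([ 0.49442527, -0.21984542]), np.float64(0.02898231745709637)) [240 182] [316 257]
(array([ 0.49084325, -0.21773519]), np.float64(0.026180285625413267)) [240 204] [314 257]
```

View pics/w1o.png

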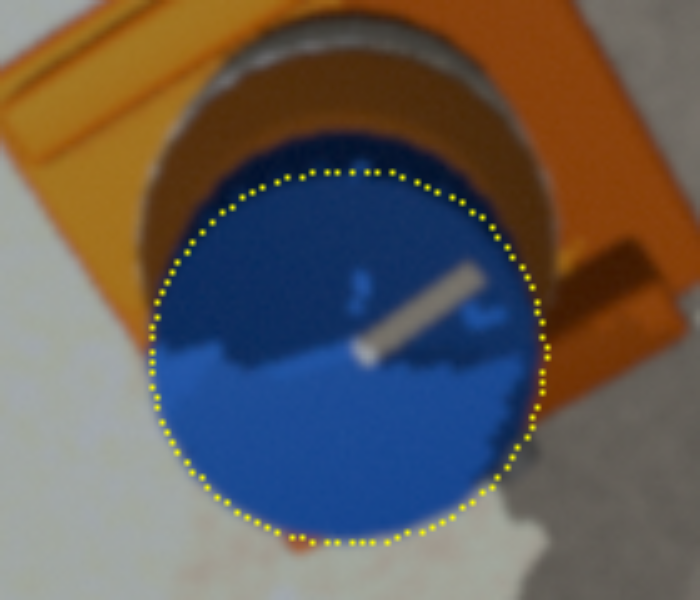

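Call:
apply_moves:
  plan: "0 0 0 0 1 0 1;0 0 0 0 1 0 1;0 0 0 0 1 0 1;0 0 0 0 1 0 1;0 0 0 0 1 0 1"

```text
time_s: 2.6
eef_pos: [0.492, -0.2242, 0.2514]
eef_rot: [-0.234, 0.234, -0.667, 0.667]
wrist_force: [-0.5, -0.1, -0.0]
opening: 1.001
```

Call:
apply_moves:
  plan: "0 0 0 0 1 0 1;0 0 0 0 1 0 1;0 0 0 0 1 0 1;0 0 0 0 1 0 1;0 0 0 0 1 0 1"

```text
time_s: 3.1
eef_pos: [0.492, -0.2242, 0.2513]
eef_rot: [-0.026, 0.026, -0.707, 0.707]
wrist_force: [-0.6, -0.0, 0.0]
opening: 1.001
```

Call:
apply_moves:
  plan: "0 0 0 0 1 0 1;0 0 0 0 1 0 1;0 0 0 0 1 0 1;0 0 0 0 1 0 1;0 0 0 0 0 0 1"

```text
time_s: 3.6
eef_pos: [0.492, -0.2242, 0.2513]
eef_rot: [0.141, -0.141, -0.693, 0.693]
wrist_force: [-0.7, 0.1, 0.5]
opening: 0.997
```

```bash
python3 -c "
from h import *
delta([0.494,-0.2205,0.131])"
```

```text
pos [ 0.492  -0.2242  0.2513] yawx 156.93 tool d shares [-0.008  2.406 -0.085] tilt fix shares [-0. -0. -0.]
q [-0.647  0.096  1.684  0.     1.362  2.897] open 0.997 F [-0.7  0.1  0.5] t 3.6
```

Call:
apply_moves:
  plan: "0 0.4 -0.08 0 0 0 1;0 0.5 0 0 0 0 1;0 0.5 0 0 0 0 1;0 0.5 0 0 0 0 1;0 0.5 0 0 0 0 1"

```text
time_s: 4.1
eef_pos: [0.4936, -0.2206, 0.1305]
eef_rot: [0.14, -0.14, -0.693, 0.693]
wrist_force: [-0.1, -0.4, 0.6]
opening: 1.003
```

```bash
python3 -c "
from h import *
delta([0.494,-0.2205,0.131])
for n in ('scene','wrist'):
  im=ctrl.camera(n); cv2.imwrite('pics/%s2.png'%n,im[:,:,::-1])
im=cv2.imread('pics/scene2.png'); cv2.imwrite('pics/scene2c.png',cv2.resize(im[120:240,150:280],None,fx=5,fy=5,interpolation=2))
print(ctrl.tcp_to_tips)"
```

```text
pos [ 0.4936 -0.2206  0.1305] yawx 157.17 tool d shares [-0.007 -0.01  -0.004] tilt fix shares [-0.001  0.    -0.004]
q [-0.64   0.234  1.788  0.     1.119  2.9  ] open 1.003 F [-0.1 -0.4  0.6] t 4.1
0.011
```

View pics/scene2c.png

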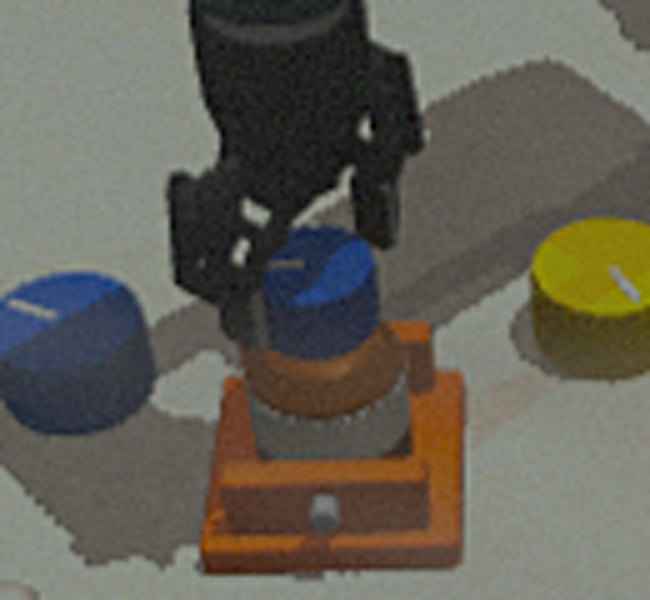

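View pics/wrist2.png

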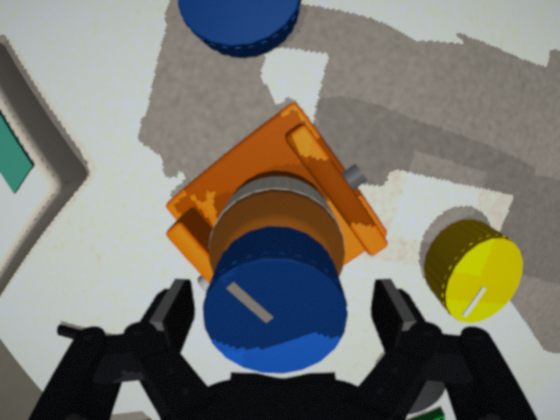

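```bash
python3 -c "
from h import *
for s in (.0425,.057):
  for z in (.11,.12,.13): print(s,z,proj('scene',[0.494+.92*s,-.2205-.39*s,z]))"
```

```text
0.0425 0.11 [[201.91980473 194.71074165]]
0.0425 0.12 [[201.39449674 191.61270533]]
0.0425 0.13 [[200.86141048 188.46879622]]
0.057 0.11 [[197.77019263 198.12077954]]
0.057 0.12 [[197.20932133 195.0197874 ]]
0.057 0.13 [[196.6400689  191.87245695]]
```

Call:
apply_moves:
  plan: "0 0.08 0 0 0 0 1;0 0 0 0 0 0 0.6;0 0 0 0 0 0 0;0 0 0 0 0 0 0;0 0 0 0 0 0 0"

```text
time_s: 4.7
eef_pos: [0.4947, -0.2214, 0.1292]
eef_rot: [0.141, -0.143, -0.692, 0.693]
wrist_force: [0.5, 0.3, 6.6]
opening: 0.692
```

```bash
python3 -c "
from h import *
delta([0.494,-0.2205,0.127])
for n in ('scene','wrist'):
  im=ctrl.camera(n); cv2.imwrite('pics/%s3.png'%n,im[:,:,::-1])
im=cv2.imread('pics/scene3.png'); cv2.imwrite('pics/scene3c.png',cv2.resize(im[120:240,150:280],None,fx=5,fy=5,interpolation=2))
print(ctrl.get_obs()['torque'])"
```

```text
pos [ 0.4947 -0.2214  0.1292] yawx 156.86 tool d shares [ 0.02   0.044 -0.01 ] tilt fix shares [-0.007  0.    -0.029]
q [-0.64   0.237  1.787  0.     1.114  2.906] open 0.692 F [0.5 0.3 6.6] t 4.7
[0.07159064 0.09216672 0.00925367]
```

View pics/scene3c.png

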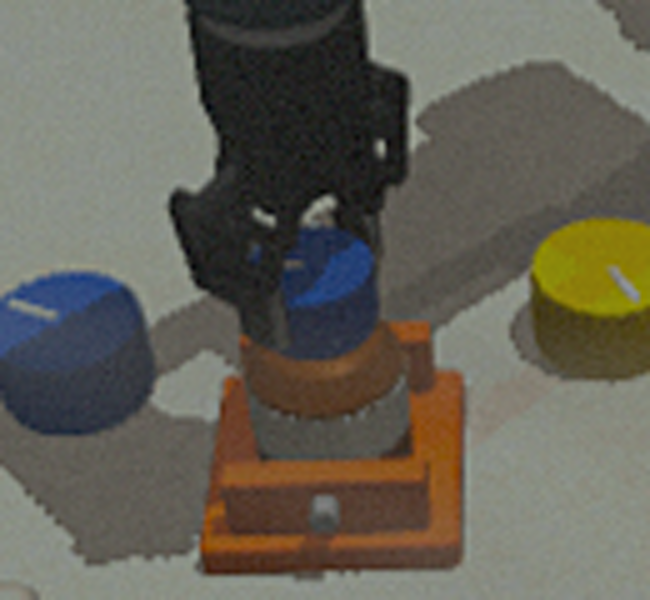

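View pics/wrist3.png

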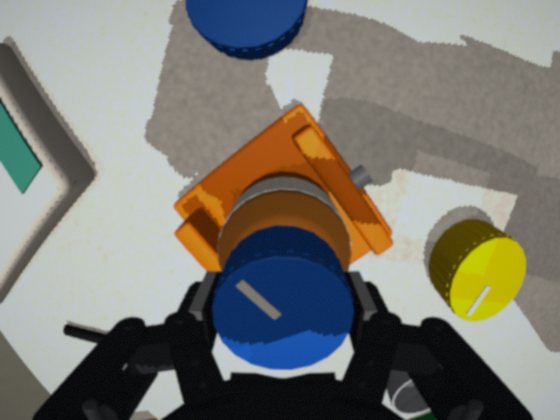

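Call:
apply_moves:
  plan: "0 -0.04 0 0 -0.5 0 0;0 -0.003 0 0 -1 0 0;0 -0.003 0 0 -1 0 0;0 -0.003 0 0 -1 0 0;0 -0.003 0 0 -1 0 0"

```text
time_s: 5.3
eef_pos: [0.4936, -0.2205, 0.1302]
eef_rot: [-0.05, 0.05, -0.705, 0.705]
wrist_force: [-0.2, -0.4, -1.3]
opening: 0.686
```

```bash
python3 -c "
from h import *
delta([0.494,-0.2205,0.131])
print(ctrl.get_obs()['torque'])
for n in ('wrist',):
  im=ctrl.camera(n); cv2.imwrite('pics/%s4.png'%n,im[:,:,::-1])"
```

```text
pos [ 0.4936 -0.2205  0.1302] yawx -171.92 tool d shares [-0.008 -0.015  0.001] tilt fix shares [-0.002 -0.    -0.002]
q [-0.64   0.235  1.788  0.     1.119  2.361] open 0.686 F [-0.2 -0.4 -1.3] t 5.3
[-0.01470206 -0.01242764  0.00750749]
```

View pics/wrist4.png

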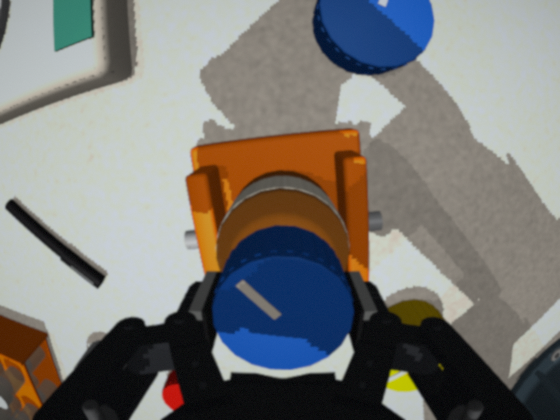

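The stripe stays fixed between the fingers while the block rotates by about 31° in view, so the cap is turning with the gripper. I'll continue.

Call:
apply_moves:
  plan: "0 -0.003 0 0 -1 0 0;0 -0.003 0 0 -1 0 0;0 -0.003 0 0 -1 0 0;0 -0.003 0 0 -1 0 0;0 -0.003 0 0 -1 0 0"

```text
time_s: 5.85
eef_pos: [0.4936, -0.2205, 0.1309]
eef_rot: [-0.255, 0.255, -0.659, 0.66]
wrist_force: [-0.6, -0.2, -0.9]
opening: 0.685
```

Call:
apply_moves:
  plan: "0 -0.003 0 0 -1 0 0;0 -0.003 0 0 -1 0 0;0 -0.003 0 0 -1 0 0;0 -0.003 0 0 -1 0 0;0 -0.003 0 0 -1 0 0"

```text
time_s: 6.35
eef_pos: [0.4936, -0.2206, 0.1317]
eef_rot: [-0.439, 0.439, -0.554, 0.555]
wrist_force: [0.4, 0.0, -0.4]
opening: 0.69
```

Call:
apply_moves:
  plan: "0 -0.003 0 0 -1 0 0;0 -0.003 0 0 -1 0 0;0 -0.003 0 0 -1 0 0;0 -0.003 0 0 -1 0 0;0 -0.003 0 0 -1 0 0"

```text
time_s: 6.85
eef_pos: [0.4936, -0.2205, 0.1324]
eef_rot: [-0.583, 0.583, -0.4, 0.4]
wrist_force: [0.0, 0.4, -0.7]
opening: 0.689
```

```bash
python3 -c "
from h import *
delta([0.494,-0.2205,0.131])
print(ctrl.get_obs()['torque'])
for n in ('wrist',):
  im=ctrl.camera(n); cv2.imwrite('pics/%s5.png'%n,im[:,:,::-1])"
```

```text
pos [ 0.4936 -0.2205  0.1324] yawx -68.93 tool d shares [0.003 0.028 0.008] tilt fix shares [-0.001  0.     0.002]
q [-0.64   0.232  1.786  0.     1.123  0.563] open 0.689 F [ 0.   0.4 -0.7] t 6.85
[0.05096445 0.01076844 0.00521516]
```

View pics/wrist5.png

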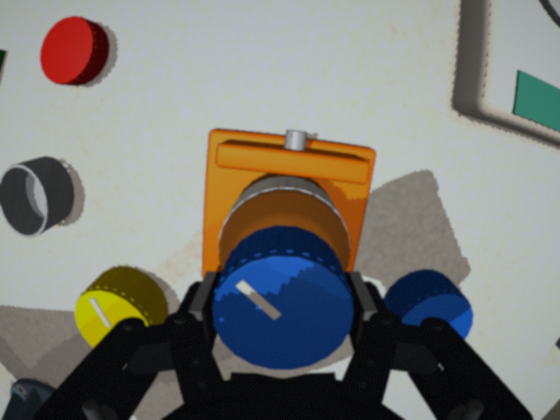

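Call:
apply_moves:
  plan: "0 -0.003 0 0 -1 0 0;0 -0.003 0 0 -1 0 0;0 -0.003 0 0 -1 0 0;0 -0.003 0 0 -1 0 0;0 -0.003 0 0 -1 0 0"

```text
time_s: 7.4
eef_pos: [0.4936, -0.2206, 0.1331]
eef_rot: [-0.675, 0.675, -0.211, 0.211]
wrist_force: [-0.6, 0.9, -0.9]
opening: 0.689
```

Call:
apply_moves:
  plan: "0 -0.003 0 0 -1 0 0;0 -0.003 0 0 -1 0 0;0 -0.003 0 0 -1 0 0;0 -0.003 0 0 -1 0 0;0 -0.003 0 0 -1 0 0"

```text
time_s: 7.9
eef_pos: [0.4936, -0.2206, 0.1339]
eef_rot: [-0.707, 0.707, -0.002, 0.002]
wrist_force: [0.3, -0.6, -0.2]
opening: 0.692
```

Call:
apply_moves:
  plan: "0 -0.003 0 0 -1 0 0;0 -0.003 0 0 -1 0 0;0 -0.003 0 0 -1 0 0;0 -0.003 0 0 -1 0 0;0 -0.003 0 0 -1 0 0"

```text
time_s: 8.4
eef_pos: [0.4936, -0.2207, 0.1346]
eef_rot: [-0.676, 0.676, 0.207, -0.207]
wrist_force: [-0.2, 0.6, -0.7]
opening: 0.685
```

Call:
apply_moves:
  plan: "0 -0.003 0 0 -1 0 0;0 -0.003 0 0 -1 0 0;0 -0.003 0 0 -1 0 0;0 -0.003 0 0 -1 0 0;0 -0.003 0 0 -1 0 0"

```text
time_s: 8.9
eef_pos: [0.4936, -0.2206, 0.1354]
eef_rot: [-0.584, 0.585, 0.398, -0.398]
wrist_force: [-0.3, -1.1, 0.1]
opening: 0.688
```

Call:
apply_moves:
  plan: "0 -0.003 0 0 -1 0 0;0 -0.003 0 0 -1 0 0;0 -0.003 0 0 -1 0 0;0 -0.003 0 0 -1 0 0;0 -0.003 0 0 -1 0 0"

```text
time_s: 9.4
eef_pos: [0.4936, -0.2206, 0.1361]
eef_rot: [0.441, -0.441, -0.553, 0.553]
wrist_force: [0.3, -0.1, -0.7]
opening: 0.691
```

Call:
apply_moves:
  plan: "0 -0.003 0 0 -1 0 0;0 -0.003 0 0 -1 0 0;0 -0.003 0 0 -1 0 0;0 0 0 0 0 0 0;0 0 0 0 0 0 0"

```text
time_s: 9.9
eef_pos: [0.4936, -0.2205, 0.1366]
eef_rot: [0.337, -0.337, -0.622, 0.622]
wrist_force: [-0.3, -0.4, -0.1]
opening: 0.69
```

```bash
python3 -c "
from h import *
delta([0.494,-0.2205,0.131])
print(ctrl.get_obs()['torque'])
for n in ('wrist','scene'):
  im=ctrl.camera(n); cv2.imwrite('pics/%s6.png'%n,im[:,:,::-1])
im=cv2.imread('pics/scene6.png'); cv2.imwrite('pics/scene6c.png',cv2.resize(im[120:240,150:280],None,fx=5,fy=5,interpolation=2))
"
```

```text
pos [ 0.4936 -0.2205  0.1366] yawx 123.12 tool d shares [-0.003  0.111 -0.007] tilt fix shares [ 0.001 -0.    -0.002]
q [-0.64   0.226  1.784  0.     1.132 -2.789] open 0.69 F [-0.3 -0.4 -0.1] t 9.9
[0.07055154 0.00522712 0.04282857]
```

View pics/wrist6.png

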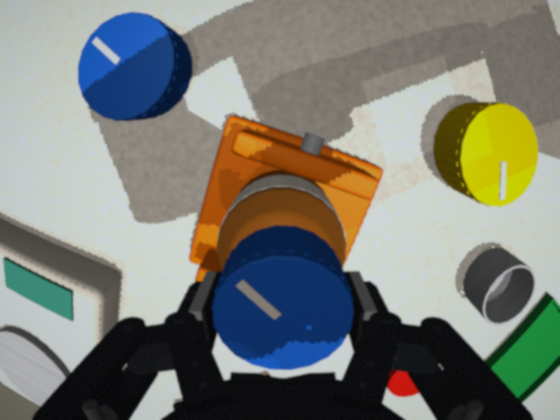

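View pics/scene6c.png

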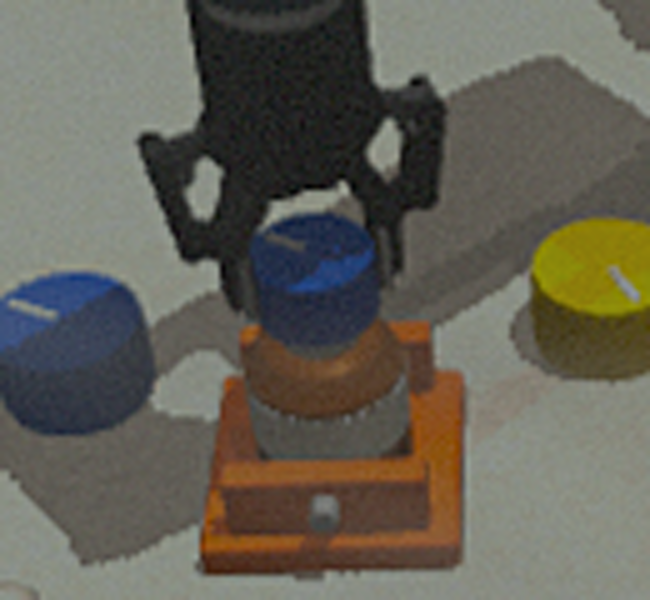

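Cap turned 5.7 rad and lifted about 7 mm (the white thread shows under it at crop (315,350)). The stripe has not slipped. Release and rewind next.

Call:
apply_moves:
  plan: "0 0 0 0 0 0 0.8;0 0 0 0 0 0 1;0 0 0 0 0 0 1;0 0 0 0 0 0 1;0 0 0 0 0 0 1"

```text
time_s: 10.5
eef_pos: [0.4936, -0.2205, 0.1363]
eef_rot: [-0.335, 0.335, 0.623, -0.623]
wrist_force: [-0.2, -0.2, 0.2]
opening: 1.0
```

Call:
apply_moves:
  plan: "0 0 0 0 1 0 1;0 0 0 0 1 0 1;0 0 0 0 1 0 1;0 0 0 0 1 0 1;0 0 0 0 1 0 1"

```text
time_s: 11.0
eef_pos: [0.4935, -0.2205, 0.1363]
eef_rot: [0.505, -0.505, -0.494, 0.494]
wrist_force: [0.8, 1.0, 0.3]
opening: 0.997
```

Call:
apply_moves:
  plan: "0 0 0 0 1 0 1;0 0 0 0 1 0 1;0 0 0 0 1 0 1;0 0 0 0 1 0 1;0 0 0 0 1 0 1"

```text
time_s: 11.5
eef_pos: [0.4936, -0.2205, 0.1363]
eef_rot: [0.629, -0.629, -0.323, 0.323]
wrist_force: [-0.2, 0.8, 0.5]
opening: 1.0
```

Call:
apply_moves:
  plan: "0 0 0 0 1 0 1;0 0 0 0 1 0 1;0 0 0 0 1 0 1;0 0 0 0 1 0 1;0 0 0 0 1 0 1"

```text
time_s: 12.0
eef_pos: [0.4936, -0.2205, 0.1363]
eef_rot: [0.696, -0.696, -0.123, 0.123]
wrist_force: [-0.2, 0.2, -0.7]
opening: 1.0
```

Call:
apply_moves:
  plan: "0 0 0 0 1 0 1;0 0 0 0 1 0 1;0 0 0 0 1 0 1;0 0 0 0 1 0 1;0 0 0 0 1 0 1"

```text
time_s: 12.5
eef_pos: [0.4936, -0.2205, 0.1363]
eef_rot: [0.702, -0.702, 0.089, -0.089]
wrist_force: [1.1, 0.6, 0.6]
opening: 1.0
```

Call:
apply_moves:
  plan: "0 0 0 0 1 0 1;0 0 0 0 1 0 1;0 0 0 0 1 0 1;0 0 0 0 1 0 1;0 0 0 0 1 0 1"

```text
time_s: 13.0
eef_pos: [0.4936, -0.2205, 0.1363]
eef_rot: [0.644, -0.644, 0.292, -0.292]
wrist_force: [0.1, -0.6, -0.5]
opening: 0.996
```

Call:
apply_moves:
  plan: "0 0 0 0 1 0 1;0 0 0 0 1 0 1;0 0 0 0 1 0 1;0 0 0 0 1 0 1;0 0 0 0 1 0 1"

```text
time_s: 13.5
eef_pos: [0.4936, -0.2205, 0.1363]
eef_rot: [0.529, -0.529, 0.469, -0.469]
wrist_force: [-0.0, -0.2, 0.2]
opening: 1.0
```

Call:
apply_moves:
  plan: "0 0 0 0 1 0 1;0 0 0 0 1 0 1;0 0 0 0 1 0 1;0 0 0 0 1 0 1;0 0 0 0 1 0 1"

```text
time_s: 14.0
eef_pos: [0.4936, -0.2206, 0.1363]
eef_rot: [-0.367, 0.367, -0.605, 0.605]
wrist_force: [-0.3, 0.6, -0.4]
opening: 1.0
```

Call:
apply_moves:
  plan: "0 0 0 0 1 0 1;0 0 0 0 1 0 1;0 0 0 0 1 0 1;0 0 0 0 1 0 1;0 0 0 0 1 0 1"

```text
time_s: 14.5
eef_pos: [0.4936, -0.2205, 0.1363]
eef_rot: [-0.172, 0.172, -0.686, 0.686]
wrist_force: [0.4, 0.1, 0.8]
opening: 1.002
```

Call:
apply_moves:
  plan: "0 0 0 0 1 0 1;0 0 0 0 1 0 1;0 0 0 0 1 0 1;0 0 0 0 1 0 1;0 0 0 0 1 0 1"

```text
time_s: 15.0
eef_pos: [0.4936, -0.2205, 0.1363]
eef_rot: [-0.039, 0.039, 0.706, -0.706]
wrist_force: [0.2, 0.7, -0.6]
opening: 0.998
```

```bash
python3 -c "
from h import *
delta([0.494,-0.2205,0.134])
print(ctrl.get_obs()['torque'])
for n in ('wrist','scene'):
  im=ctrl.camera(n); cv2.imwrite('pics/%s7.png'%n,im[:,:,::-1])
im=cv2.imread('pics/scene7.png'); cv2.imwrite('pics/scene7c.png',cv2.resize(im[120:240,150:280],None,fx=5,fy=5,interpolation=2))
"
```

```text
pos [ 0.4936 -0.2205  0.1363] yawx 173.73 tool d shares [-0.009  0.046 -0.002] tilt fix shares [ 0. -0. -0.]
q [-0.64   0.226  1.784  0.     1.131  2.611] open 0.998 F [ 0.2  0.7 -0.6] t 15.0
[ 0.03620586 -0.0061536   0.03452389]
```

View pics/scene7c.png

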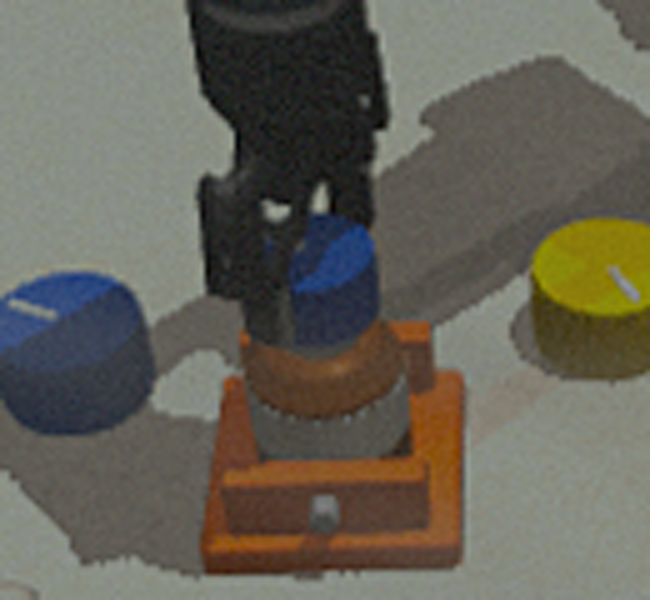

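View pics/wrist7.png

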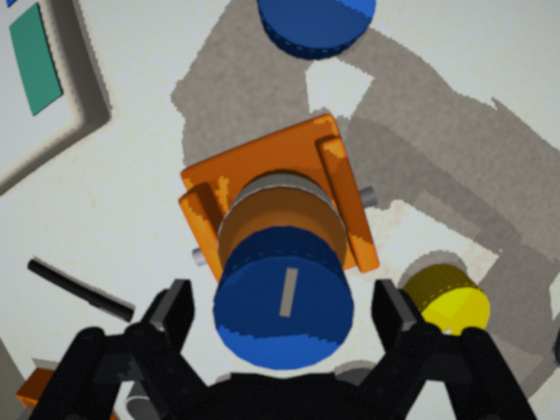

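Call:
apply_moves:
  plan: "0 0 0 0 0 0 0.6;0 0 0 0 0 0 0;0 0 0 0 0 0 0;0 0 0 0 0 0 0;0 0 0 0 0 0 0"

```text
time_s: 15.6
eef_pos: [0.494, -0.2208, 0.1368]
eef_rot: [0.036, -0.037, -0.706, 0.706]
wrist_force: [-0.0, 1.4, 3.7]
opening: 0.69
```

```bash
python3 -c "
from h import *
delta([0.494,-0.2205,0.134])"
```

```text
pos [ 0.494  -0.2208  0.1368] yawx 174.05 tool d shares [-0.     0.057 -0.006] tilt fix shares [-0.005 -0.    -0.009]
q [-0.64   0.226  1.783  0.     1.131  2.605] open 0.69 F [-0.   1.4  3.7] t 15.6
```

Call:
apply_moves:
  plan: "0 -0.02 0 0 -0.5 0 0;0 -0.003 0 0 -1 0 0;0 -0.003 0 0 -1 0 0;0 -0.003 0 0 -1 0 0;0 -0.003 0 0 -1 0 0"

```text
time_s: 16.1
eef_pos: [0.4933, -0.2204, 0.1376]
eef_rot: [0.154, -0.155, 0.69, -0.69]
wrist_force: [0.5, -0.5, -0.3]
opening: 0.685
```

Call:
apply_moves:
  plan: "0 -0.003 0 0 -1 0 0;0 -0.003 0 0 -1 0 0;0 -0.003 0 0 -1 0 0;0 -0.003 0 0 -1 0 0;0 -0.003 0 0 -1 0 0"

```text
time_s: 16.6
eef_pos: [0.4932, -0.2205, 0.1384]
eef_rot: [0.351, -0.352, 0.614, -0.613]
wrist_force: [-0.9, -0.8, 0.8]
opening: 0.688
```

Call:
apply_moves:
  plan: "0 -0.003 0 0 -1 0 0;0 -0.003 0 0 -1 0 0;0 -0.003 0 0 -1 0 0;0 -0.003 0 0 -1 0 0;0 -0.003 0 0 -1 0 0"

```text
time_s: 17.1
eef_pos: [0.4933, -0.2206, 0.1391]
eef_rot: [-0.517, 0.517, -0.482, 0.482]
wrist_force: [0.5, -1.9, 1.1]
opening: 0.689
```

Call:
apply_moves:
  plan: "0 -0.003 0 0 -1 0 0;0 -0.003 0 0 -1 0 0;0 -0.003 0 0 -1 0 0;0 -0.003 0 0 -1 0 0;0 -0.003 0 0 -1 0 0"

```text
time_s: 17.6
eef_pos: [0.4934, -0.2205, 0.1399]
eef_rot: [-0.637, 0.637, -0.308, 0.308]
wrist_force: [-0.3, -0.8, 1.2]
opening: 0.687
```

```bash
python3 -c "
from h import *
delta([0.494,-0.2205,0.134])
for n in ('wrist','scene'):
  im=ctrl.camera(n); cv2.imwrite('pics/%s8.png'%n,im[:,:,::-1])
im=cv2.imread('pics/scene8.png'); w=cv2.imread('pics/wrist8.png')
cv2.imwrite('pics/b8.png',np.hstack([cv2.resize(im[130:220,170:260],(400,400),interpolation=2),cv2.resize(w[200:400,180:380],(400,400))]))
"
```

```text
pos [ 0.4934 -0.2205  0.1399] yawx -51.61 tool d shares [0.007 0.118 0.01 ] tilt fix shares [ 0.002 -0.    -0.002]
q [-0.64   0.221  1.782 -0.     1.139  0.261] open 0.687 F [-0.3 -0.8  1.2] t 17.6
```

View pics/b8.png

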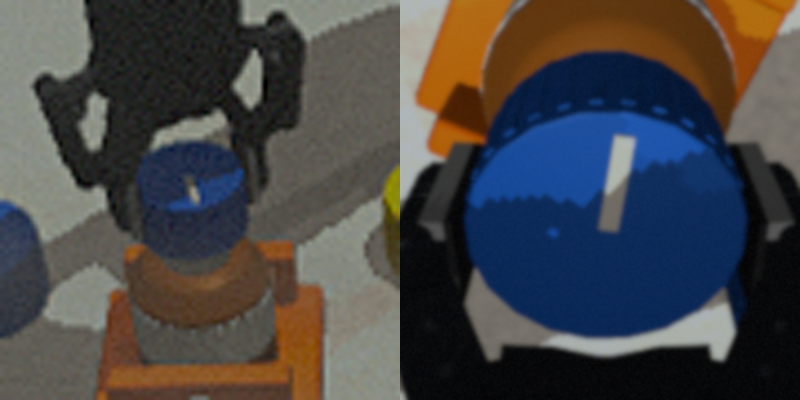

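Call:
apply_moves:
  plan: "0 -0.003 0 0 -1 0 0;0 -0.003 0 0 -1 0 0;0 -0.003 0 0 -1 0 0;0 -0.003 0 0 -1 0 0;0 -0.003 0 0 -1 0 0"

```text
time_s: 18.2
eef_pos: [0.4934, -0.2205, 0.1407]
eef_rot: [0.699, -0.699, 0.107, -0.107]
wrist_force: [0.5, -1.2, 0.6]
opening: 0.684
```

Call:
apply_moves:
  plan: "0 -0.003 0 0 -1 0 0;0 -0.003 0 0 -1 0 0;0 -0.003 0 0 -1 0 0;0 -0.003 0 0 -1 0 0;0 -0.003 0 0 -1 0 0"

```text
time_s: 18.7
eef_pos: [0.4934, -0.2205, 0.1415]
eef_rot: [0.699, -0.699, -0.104, 0.104]
wrist_force: [-0.2, 0.2, 1.3]
opening: 0.684
```

Call:
apply_moves:
  plan: "0 -0.003 0 0 -1 0 0;0 -0.003 0 0 -1 0 0;0 -0.003 0 0 -1 0 0;0 -0.003 0 0 -1 0 0;0 -0.003 0 0 -1 0 0"

```text
time_s: 19.2
eef_pos: [0.4934, -0.2206, 0.1422]
eef_rot: [0.637, -0.637, -0.306, 0.306]
wrist_force: [-0.4, -0.2, 1.0]
opening: 0.686
```

Call:
apply_moves:
  plan: "0 -0.003 0 0 -1 0 0;0 -0.003 0 0 -1 0 0;0 -0.003 0 0 -1 0 0;0 -0.003 0 0 -1 0 0;0 -0.003 0 0 -1 0 0"

```text
time_s: 19.7
eef_pos: [0.4935, -0.2205, 0.143]
eef_rot: [0.519, -0.518, -0.481, 0.481]
wrist_force: [0.3, -0.1, 0.8]
opening: 0.689
```

Call:
apply_moves:
  plan: "0 -0.003 0 0 -1 0 0;0 -0.003 0 0 -1 0 0;0 -0.003 0 0 -1 0 0;0 -0.003 0 0 -1 0 0;0 -0.003 0 0 -1 0 0"

```text
time_s: 20.2
eef_pos: [0.4935, -0.2204, 0.1437]
eef_rot: [-0.353, 0.353, 0.613, -0.612]
wrist_force: [-0.1, -0.5, 1.1]
opening: 0.686
```

```bash
python3 -c "
from h import *
delta([0.494,-0.2205,0.134])
for n in ('wrist','scene'):
  im=ctrl.camera(n); cv2.imwrite('pics/%s9.png'%n,im[:,:,::-1])
im=cv2.imread('pics/scene9.png'); w=cv2.imread('pics/wrist9.png')
cv2.imwrite('pics/b9.png',np.hstack([cv2.resize(im[130:220,170:260],(400,400),interpolation=2),cv2.resize(w[200:400,180:380],(400,400))]))
"
```

```text
pos [ 0.4935 -0.2204  0.1437] yawx 120.06 tool d shares [-0.007  0.194 -0.008] tilt fix shares [ 0.    -0.     0.003]
q [-0.64   0.216  1.779  0.     1.147 -2.735] open 0.686 F [-0.1 -0.5  1.1] t 20.2
```

View pics/b9.png

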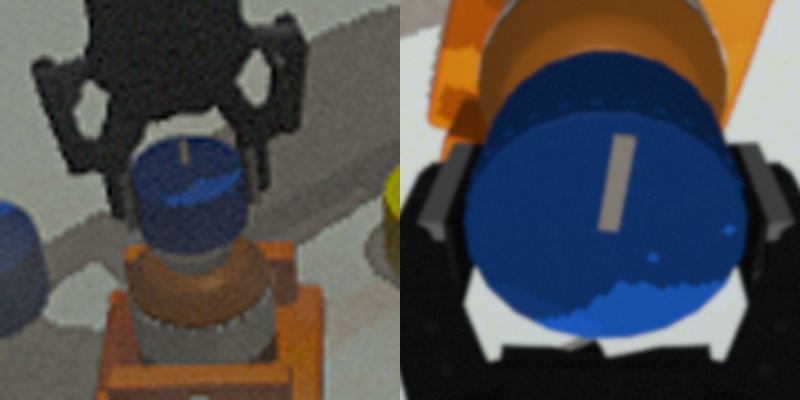

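Total turn is 1.76, with no slip and low forces. Next is a gentle test lift.

Call:
apply_moves:
  plan: "0 -0.02 0 0 0 0 0;0 -0.02 0 0 0 0 0;0 -0.02 0 0 0 0 0;0 -0.02 0 0 0 0 0;0 0 0 0 0 0 0"

```text
time_s: 20.8
eef_pos: [0.4936, -0.2205, 0.1481]
eef_rot: [-0.354, 0.354, 0.612, -0.612]
wrist_force: [0.4, -0.9, -0.8]
opening: 0.685
```

Call:
apply_moves:
  plan: "0 -0.03 0 0 0 0 0;0 -0.03 0 0 0 0 0;0 -0.03 0 0 0 0 0;0 -0.03 0 0 0 0 0;0 0 0 0 0 0 0"

```text
time_s: 21.3
eef_pos: [0.4937, -0.2206, 0.1543]
eef_rot: [0.354, -0.354, -0.612, 0.612]
wrist_force: [-0.8, -0.6, 0.0]
opening: 0.69
```

Call:
apply_moves:
  plan: "0 -0.1 0 0 0 0 0;0 -0.2 0 0 0 0 0;0 -0.2 0 0 0 0 0;0 -0.2 0 0 0 0 0;0 -0.1 0 0 0 0 0"

```text
time_s: 21.8
eef_pos: [0.4942, -0.221, 0.1958]
eef_rot: [0.353, -0.355, -0.612, 0.612]
wrist_force: [1.1, -0.7, -0.5]
opening: 0.691
```

```bash
python3 -c "
from h import *
for n in ('wrist','scene'):
  im=ctrl.camera(n); cv2.imwrite('pics/%s10.png'%n,im[:,:,::-1])
im=cv2.imread('pics/scene10.png'); w=cv2.imread('pics/wrist10.png')
cv2.imwrite('pics/b10.png',np.hstack([cv2.resize(im[110:220,160:270],(400,400),interpolation=2),cv2.resize(w[200:400,180:380],(400,400))]))
delta([0.48,0.197,0.21])
print(axes()[1].round(3))
for n in ('scene','top'): 
  ctrl.camera(n)
  print(ctrl.recognise(n,'tray'))
"
```

```text
pos [ 0.4942 -0.221   0.1953] yawx 119.98 tool d shares [ 7.382 -0.306 -3.932] tilt fix shares [ 0.008  0.    -0.018]
q [-0.64   0.152  1.74  -0.     1.248 -2.734] open 0.688 F [ 0.2  0.4 -1.2] t 21.9
[[-0.5    0.002 -0.866]
 [ 0.866 -0.001 -0.5  ]
 [-0.002 -1.    -0.001]]
[{'point': [0.4823, 0.2008, 0.0033], 'score': 0.89}, {'point': [0.5118, -0.2104, 0.0993], 'score': 0.56}]
[{'point': [0.4836, 0.195, 0.006], 'score': 0.87}]
```

View pics/b10.png

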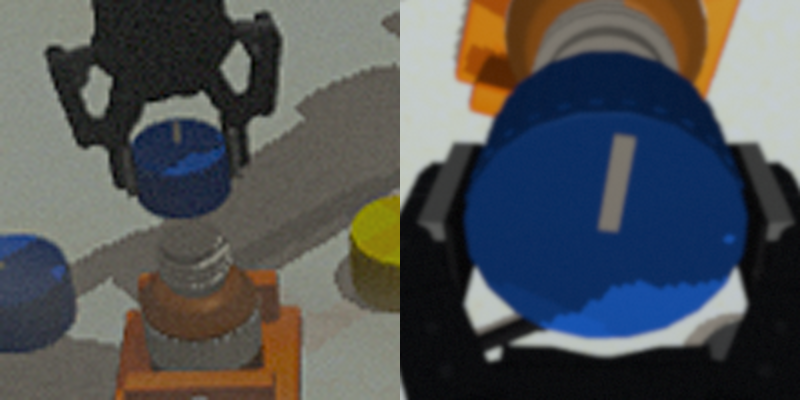

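The cap is clear: the bare neck shows at the lower middle of the left crop and the cap sits upright between the fingers. Now over to the tray.

Call:
apply_moves:
  plan: "0.3 -0.04 -0.16 0 0 0 0;0.54 0 -0.29 0 0 0 0;0.54 0 -0.29 0 0 0 0;0.54 0 -0.29 0 0 0 0;0.54 0 -0.29 0 0 0 0"

```text
time_s: 22.6
eef_pos: [0.4886, -0.0789, 0.1957]
eef_rot: [-0.354, 0.353, 0.612, -0.612]
wrist_force: [-0.4, -0.6, -0.0]
opening: 0.686
```

Call:
apply_moves:
  plan: "0.54 0 -0.29 0 0 0 0;0.54 0 -0.29 0 0 0 0;0.54 0 -0.29 0 0 0 0;0.54 0 -0.29 0 0 0 0;0.54 0 -0.29 0 0 0 0"

```text
time_s: 23.1
eef_pos: [0.4837, 0.0742, 0.1957]
eef_rot: [0.354, -0.353, -0.612, 0.612]
wrist_force: [-0.5, 1.0, -0.5]
opening: 0.684
```

Call:
apply_moves:
  plan: "0.54 0 -0.29 0 0 0 0;0.54 0 -0.29 0 0 0 0;0.54 0 -0.29 0 0 0 0;0.54 0 -0.29 0 0 0 0;0 0 0 0 0 0 0"

```text
time_s: 23.6
eef_pos: [0.4795, 0.1983, 0.1957]
eef_rot: [-0.353, 0.352, 0.613, -0.613]
wrist_force: [-0.2, -0.1, -0.2]
opening: 0.687
```

```bash
python3 -c "
from h import *
for n in ('wrist','scene'):
  im=ctrl.camera(n); cv2.imwrite('pics/%s11.png'%n,im[:,:,::-1])
im=cv2.imread('pics/scene11.png'); w=cv2.imread('pics/wrist11.png')
cv2.imwrite('pics/b11.png',np.hstack([cv2.resize(im[120:290,310:450],(400,486),interpolation=2),cv2.resize(w,None,fx=.7,fy=.7)[:294].copy() if 0 else cv2.resize(w,(400,486))]))
delta([0.482,0.198,0.04])
"
```

```text
pos [0.48   0.1955 0.1956] yawx 120.11 tool d shares [ 0.023  3.112 -0.063] tilt fix shares [-0.008 -0.     0.001]
q [ 0.158  0.103  1.794 -0.     1.246 -1.939] open 0.686 F [-0.7 -0.4 -0.8] t 23.7
```

View pics/b11.png

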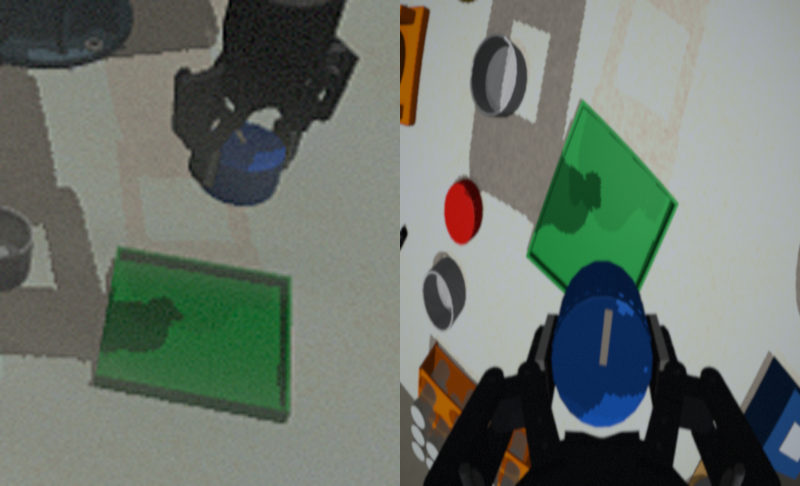

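Call:
apply_moves:
  plan: "0.02 0.5 -0.05 0 0 0 0;0 0.6 0 0 0 0 0;0 0.6 0 0 0 0 0;0 0.6 0 0 0 0 0;0 0.4 0 0 0 0 0"

```text
time_s: 24.2
eef_pos: [0.4812, 0.1955, 0.0588]
eef_rot: [0.355, -0.353, -0.611, 0.613]
wrist_force: [0.4, -0.2, -1.6]
opening: 0.688
```

Call:
apply_moves:
  plan: "0 0.2 0 0 0 0 0;0 0.2 0 0 0 0 0;0 0.1 0 0 0 0 0;0 0.04 0 0 0 0 0;0 0 0 0 0 0 0"

```text
time_s: 24.7
eef_pos: [0.483, 0.1968, 0.0344]
eef_rot: [-0.353, 0.354, 0.612, -0.612]
wrist_force: [0.1, -0.6, 0.2]
opening: 0.688
```

```bash
python3 -c "
from h import *
im=ctrl.camera('scene'); cv2.imwrite('pics/scene12.png',im[:,:,::-1])
im=cv2.imread('pics/scene12.png')
cv2.imwrite('pics/b12.png',cv2.resize(im[150:280,310:450],None,fx=5,fy=5,interpolation=2)[:600])
delta([0.482,0.198,0.02])
"
```

```text
pos [0.4831 0.1969 0.0346] yawx 119.98 tool d shares [0.03  0.292 0.009] tilt fix shares [ 0.01  -0.    -0.004]
q [ 0.159  0.355  1.872 -0.     0.913 -1.935] open 0.688 F [ 0.2  1.1 -1.3] t 24.75
```

View pics/b12.png

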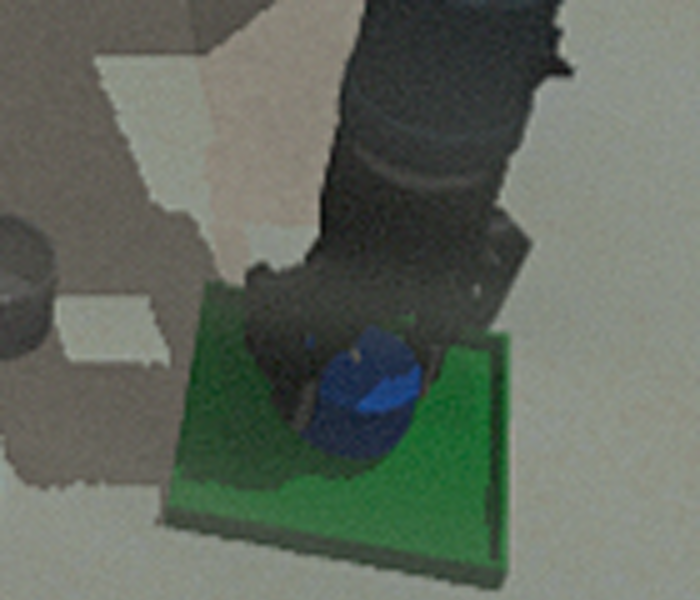

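Call:
apply_moves:
  plan: "0 0.04 0 0 0 0 0;0 0.04 0 0 0 0 0;0 0.04 0 0 0 0 0;0 0.04 0 0 0 0 0;0 0 0 0 0 0 0"

```text
time_s: 25.25
eef_pos: [0.4823, 0.1968, 0.0256]
eef_rot: [0.354, -0.353, -0.612, 0.612]
wrist_force: [0.3, 0.1, -0.6]
opening: 0.686
```

Call:
apply_moves:
  plan: "0 0.02 0 0 0 0 0;0 0.02 0 0 0 0 0;0 0.02 0 0 0 0 0;0 0 0 0 0 0 0;0 0 0 0 0 0 0"

```text
time_s: 25.75
eef_pos: [0.4825, 0.1968, 0.0229]
eef_rot: [0.354, -0.354, -0.612, 0.612]
wrist_force: [0.8, 0.0, -0.3]
opening: 0.69
```

Call:
apply_moves:
  plan: "0 0.02 0 0 0 0 0;0 0.02 0 0 0 0 0;0 0 0 0 0 0 0;0 0 0 0 0 0 0;0 0 0 0 0 0 0"

```text
time_s: 26.25
eef_pos: [0.4826, 0.1968, 0.021]
eef_rot: [-0.354, 0.354, 0.612, -0.612]
wrist_force: [-0.1, 0.1, -0.5]
opening: 0.688
```

Call:
apply_moves:
  plan: "0 0.02 0 0 0 0 0;0 0.02 0 0 0 0 0;0 0 0 0 0 0 0;0 0 0 0 0 0 0;0 0 0 0 0 0 0"

```text
time_s: 26.75
eef_pos: [0.4827, 0.1968, 0.0191]
eef_rot: [-0.354, 0.354, 0.612, -0.612]
wrist_force: [-0.8, -0.5, 2.8]
opening: 0.689
```

Touching the floor (+2.8 N at TCP 0.019, as predicted). Press about another 1 mm and hold.

Call:
apply_moves:
  plan: "0 0.02 0 0 0 0 0;0 0 0 0 0 0 0;0 0 0 0 0 0 0;0 0 0 0 0 0 0;0 0 0 0 0 0 0"

```text
time_s: 27.25
eef_pos: [0.4827, 0.1968, 0.019]
eef_rot: [0.354, -0.354, -0.612, 0.612]
wrist_force: [-5.1, -2.2, 13.0]
opening: 0.687
```

```bash
python3 -c "
from h import *
for n in ('wrist','scene'):
  im=ctrl.camera(n); cv2.imwrite('pics/%s13.png'%n,im[:,:,::-1])
im=cv2.imread('pics/scene13.png'); w=cv2.imread('pics/wrist13.png')
cv2.imwrite('pics/b13.png',np.hstack([cv2.resize(im[150:290,310:450],(400,400),interpolation=2),cv2.resize(w,(400,400))]))
delta([0.482,0.198,0.02])
"
```

```text
pos [0.4827 0.1968 0.019 ] yawx 119.98 tool d shares [ 0.027 -0.019  0.001] tilt fix shares [-0. -0. -0.]
q [ 0.159  0.385  1.874 -0.     0.883 -1.935] open 0.687 F [-5.5 -2.  12.4] t 27.35
```

View pics/b13.png

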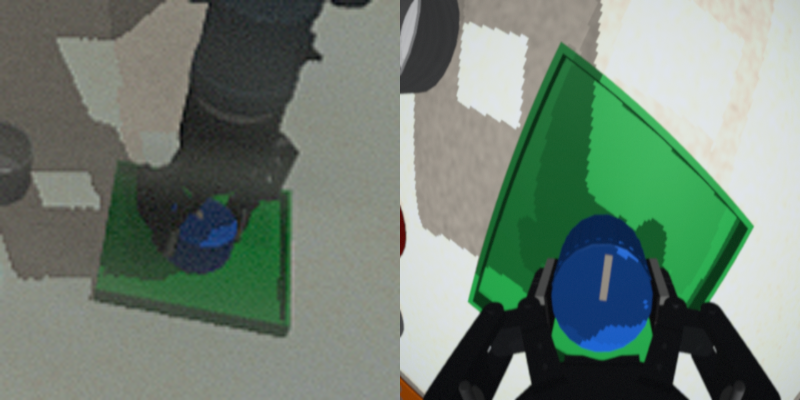

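Call:
apply_moves:
  plan: "0 -0.01 0 0 0 0 0;0 0 0 0 0 0 0.8;0 0 0 0 0 0 1;0 0 0 0 0 0 1;0 0 0 0 0 0 1"

```text
time_s: 27.85
eef_pos: [0.4825, 0.1968, 0.0182]
eef_rot: [0.354, -0.354, -0.612, 0.612]
wrist_force: [-0.1, -0.3, 0.3]
opening: 1.001
```

```bash
python3 -c "
from h import *
for n in ('wrist','scene'):
  im=ctrl.camera(n); cv2.imwrite('pics/%s14.png'%n,im[:,:,::-1])
im=cv2.imread('pics/scene14.png'); w=cv2.imread('pics/wrist14.png')
cv2.imwrite('pics/b14.png',np.hstack([cv2.resize(im[150:290,310:450],(400,400),interpolation=2),cv2.resize(w,(400,400))]))
delta([0.482,0.198,0.02])
"
```

```text
pos [0.4825 0.1968 0.0183] yawx 119.98 tool d shares [ 0.026 -0.034 -0.004] tilt fix shares [-0.001  0.     0.001]
q [ 0.159  0.386  1.874  0.     0.882 -1.935] open 0.998 F [-0.3  0.6  0. ] t 27.95
```

View pics/b14.png

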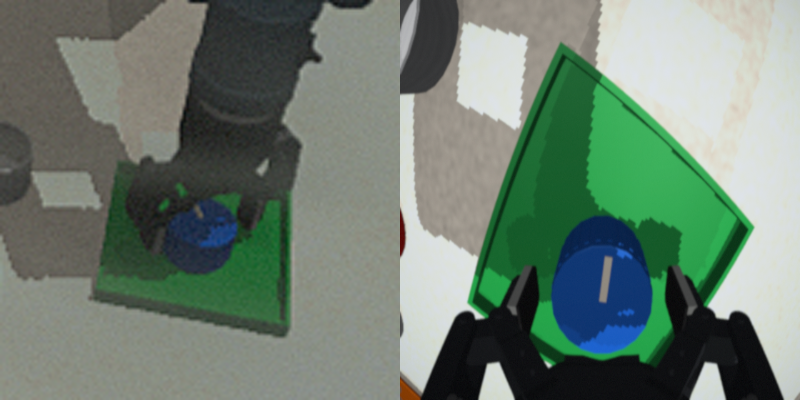

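Released: the cap stands in the tray with a gap to both fingers. Retreat straight up.

Call:
apply_moves:
  plan: "0 -0.1 0 0 0 0 1;0 -0.4 0 0 0 0 1;0 -0.6 0 0 0 0 1;0 -0.6 0 0 0 0 1;0 -0.6 0 0 0 0 1"

```text
time_s: 28.45
eef_pos: [0.4824, 0.1968, 0.1349]
eef_rot: [-0.354, 0.354, 0.612, -0.612]
wrist_force: [0.7, -0.0, 0.5]
opening: 1.001
```

Call:
apply_moves:
  plan: "0 -0.5 0 0 0 0 1;0 -0.3 0 0 0 0 1;0 0 0 0 0 0 1;0 0 0 0 0 0 1;0 0 0 0 0 0 1"

```text
time_s: 28.95
eef_pos: [0.4817, 0.1967, 0.1722]
eef_rot: [0.354, -0.353, -0.612, 0.613]
wrist_force: [0.2, 0.1, -0.4]
opening: 1.004
```

```bash
python3 -c "
from h import *
for n in ('wrist','scene'):
  im=ctrl.camera(n); cv2.imwrite('pics/%s15.png'%n,im[:,:,::-1])
im=cv2.imread('pics/scene15.png'); w=cv2.imread('pics/wrist15.png')
cv2.imwrite('pics/b15.png',np.hstack([cv2.resize(im[100:330,140:460],(400,288),interpolation=2),cv2.resize(w,(400,288))]))
print(ctrl.recognise('wrist','cap'),ctrl.recognise('wrist','tray')); delta([0.482,0.198,0.02])
c=fitcap('pics/wrist15.png',(180,170,400,380),0.04,60)
"
```

```text
[{'point': [0.4801, 0.1911, 0.0424], 'score': 0.66}] [{'point': [0.4661, 0.187, 0.0031], 'score': 0.66}]
pos [0.482  0.1967 0.1724] yawx 119.98 tool d shares [ 0.02   3.049 -0.018] tilt fix shares [-0.015 -0.     0.006]
q [ 0.159  0.137  1.807  0.     1.2   -1.935] open 1.003 F [-0.3 -0.4 -0. ] t 29.15
(array([0.48257323, 0.19797116]), np.float64(0.0296756886182572)) [247 178] [316 244]
```

View pics/b15.png

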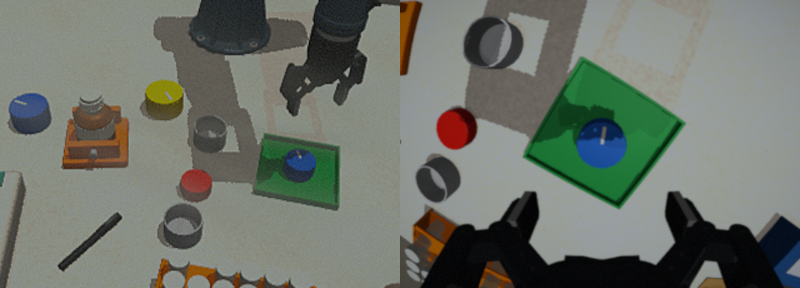

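The cap stands flat in the middle of the tray at about (0.4826, 0.198), with its radius fitting 30 mm on the plane z = 0.04. The neck is bare and the bystanders have not moved, so I'm handing in.

```bash
python3 -c "
from bench import ctrl
print(ctrl.hand_in())"
```

```text
the job is handed in; nothing more can be done
None
```

I unscrewed the blue cap from the jar and set it flat on the tray floor. The job is handed in at about 29 s of the 72 s allowed; `hand_in` gives no verdict.

- **Unscrewing:** I turned it about 1.76 turns anticlockwise in two grasps with one regrasp, following the thread's rise. The stripe did not slip against the fingers. Wrist force stayed within about 2 N while turning and peaked at 6.6 N when the fingers first closed. The contact force between cap and jar can't be read directly.
- **Lifting:** The cap came off freely at about 1 N or less, and the pictures then showed the bare neck.
- **Placing:** I lowered it while still held until it touched the floor (about 13 N at the end), then opened the gripper and moved straight up, clear of everything.

**Last checks:**
- The wrist picture puts the cap at (0.4826, 0.198). The first measurement of the tray's centre was about (0.480, 0.197).
- The cap's outline fits a 30 mm radius at the height expected for standing upright.
- The bystanders and look-alikes appear unmoved by eye; I did not measure them.
- **One disagreement:** the network's last reading of the tray in the wrist view was about 18 mm off the earlier ones. That is probably because the cap hid part of the floor, and the cap would still be well inside the ±50 mm limit.

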